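# Nest the dosing cups at the laundry counter

## Robot

A 6-joint arm with a two-finger parallel gripper is mounted at the origin on the work surface. World frame = base frame: x ahead of the robot, y to its left, z up, the work surface at z = 0. Lengths are in m, angles in degrees, forces in N, time in s.
With the tool pointing down it reaches from about 0.375 to 0.75 m from the base axis. Payload 9 kg.
Tool frame: the origin (TCP) lies where the fingers leave the gripper's body, on its centre line; the fingertips stand 73 mm ahead of it and the grasp point (between the pads) lies 54 mm ahead of it (robot.tip_reach is the distance from the TCP to the fingertips, in m); z points along the fingers, y is the line along which they close (so a half turn about z gives the same grasp; the last joint's range is limited). The gripper opens to 85 mm and grips with 20 to 120 N. Pads are 22 mm wide; open, the fingers measure 114 mm over their backs; the gripper's body (76 mm by 85 mm) begins 54 mm behind the grasp point. The pads swing forward as they close: fully open they stand 13 mm farther back than shut.
Start: joints at [-79.624, 5.964, 5.575, 89.605, 0, 77.527], TCP at [0.233, -0.553, 0.304] pointing down, gripper open.
Joint ranges: [-171.21, 171.21], [-48.23, 106.86], [-62.78, 66.21], [-105.2, 120.99], [-86.42, 89.51], [-180, 180]. Speed limits (degrees/s): [127.2, 127.2, 147.25, 180, 180, 180].

## Interface

Orientations are given as [roll, pitch, yaw] about the fixed x, y, z axes, in that order (R = Rz(yaw) Ry(pitch) Rx(roll)).
In Python, from plant import robot gives the robot as it stands. Calls block until the motion is done:
- robot.move_pose(position, orientation): joint-space move of the TCP to a pose.
- robot.line_to(position, vel=0.15, rotation=None, guard=None): straight line of the TCP; rotation=None keeps the orientation; vel is the mean speed in m/s. With guard (N) it stops when the force on the tool has changed by that much, and returns True; else False.
- robot.goto_joints(angles): joint-space move.
- robot.set_gripper(opening): finger opening in m; the grip force is fixed at half the most; returns when the fingers have stopped.
- robot.pause(seconds).
- robot.ik(position, orientation): joint angles nearest the present ones, or None.
- robot.observe(): the state.
- robot.grab_frame(name): name is "scene" or "top"; returns the picture (384x512x3 uint8, blue, green, red); there is no depth.
- robot.get_calibration(name): a dict with "vertical_fov" (degrees; the focal length in pixels is half the picture's height over the tangent of half this angle, whatever the lens; pixels are square), "cx", "cy" (the principal point, pixels), "k1" (the pictures are not rectified: a ray, as slopes to the right and down, at radius r is drawn at 1 + k1 r^2 times it, then the intrinsics apply), "rvec" (rotation vector, rad) and "tvec" (3), from world to camera coordinates, as OpenCV has them. Camera axes: x right, y down, z forward; pixel columns grow to the right and rows downward; lengths in m; the calibration is good to about 2 mm. A picture is of the moment at which its call begins. get_calibration takes no time and is no camera call.
A pose or a line that the arm cannot do raises robot.IKError and nothing moves.
- robot.job_done(): hands the job in; it is judged then, once.
The state is a dict: "time": time; "q": joint angles; "qvel": joint speeds; "joint_torque": joint torques, N m; "tool_pos": TCP position; "tcp_rot": TCP orientation; "ft_force": force on the tool from outside, world axes, zero at the start; "torque": the same for the moment, N m; "gripper_width": finger opening in m; "gripper_force": force on a finger pad.
Only numpy, scipy, OpenCV 4.12 (cv2) and the standard library are available. Lean on these libraries where they do the work, as an engineer would, in place of code of your own. Each camera call takes 0.05 s, during which the arm holds its last target. There are 200 camera calls.

## Task

Put the dosing cups away as one nest in the middle of the round green mat, one piece at a time: first the wide blue cup, then the yellow cup inside it, then the red cup inside the yellow one, and last plug the black lid into the red cup's mouth. Everything must stand upright and be let go of before the next piece goes in. Leave the detergent bottle, the stain remover can and the brush as they are; the grey mat is not used.

Things in the scene. Friction and masses are not known exactly. Their poses are not given: they have to be found in the camera images.
- cup_large: Wide blue plastic dosing cup, open at the top, standing upright: 66 mm outer diameter at the rim (the top 30 mm are straight-sided, then it tapers to 60 mm at the foot), 46 mm tall, wall 3 mm, floor 4 mm thick. Origin: centre of its underside, z up. Inside about 54 mm wide at the floor, 60 mm at the mouth.
- cup_medium: Middle-sized yellow plastic dosing cup, open at the top, upright: 49 mm outer diameter at the rim (top 30 mm straight, tapering to 43 mm at the foot), 66 mm tall, wall 3 mm, floor 4 mm. Origin: centre of its underside, z up. Standing inside the blue cup, it juts 24 mm above the blue rim.
- cup_small: Slim red plastic dosing cup, open at the top, upright: 33 mm outer diameter at the rim (top 30 mm straight, tapering to 27 mm at the foot), 84 mm tall, wall 3 mm, floor 4 mm, mouth 27 mm wide. Origin: centre of its underside, z up. Standing inside the yellow cup, it juts 22 mm above the yellow rim.
- lid: Black plastic lid, 37 mm tall in all, standing on its plug: plug 20 mm diameter and 10 mm long below, then a disc 40 mm across and 5 mm thick, then an upright round knob 18 mm diameter and 22 mm tall. Origin: centre of the plug's underside, z up. Seated, the disc rests on the red cup's rim and the plug hangs 10 mm inside, so the origin is 74 mm above the red cup's underside.
- mat_green: The target: flat round green mat, 110 mm diameter, 4 mm thick, fixed to the counter. Origin: centre of its underside, so its top is 4 mm above the origin.
- mat_grey: Flat round grey mat, 110 mm diameter, 4 mm thick, fixed to the counter; not used. Origin: centre of its underside.
- detergent: Bystander: blue detergent bottle with white cap and paper label, 72 mm diameter, 170 mm tall, standing. Origin: centre of its underside.
- stain_can: Bystander: dark green stain remover can with a white top, 60 mm diameter, 130 mm tall, standing. Origin: centre of its underside.
- brush: Bystander: flat stain brush (wooden handle, steel ferrule, grey bristles) lying on the far side of the counter, handle towards its own -x, 200 mm long, 42 mm wide, 20 mm high. Origin: under its middle.
There are look-alikes about, which are no part of the job. There is more than one size of the cup_large; the job needs the smallest.

How it is judged (in metres and radians):
On the way, in this order (a step that is already met when the one before it is completed fails the run):
1. the blue cup stands upright in the middle of the green mat, let go (horizontal distance between cup_large and mat_green below 0.015 m and z of cup_large in the frame of mat_green between 0.001 and 0.007 m and angle between cup_large's own z axis and vertical below 0.12 rad and contact force between the fingers and cup_large below 0.3 N and linear speed of cup_large below 0.03 m/s), for 0.2 s.
2. the yellow cup stands inside the blue one on the green mat, let go (horizontal distance between cup_large and mat_green below 0.015 m and z of cup_large in the frame of mat_green between 0.001 and 0.007 m and angle between each of cup_large, cup_medium's own z axis and vertical below 0.12 rad and horizontal distance between cup_medium and cup_large below 0.01 m and z of cup_medium in the frame of cup_large between 0.001 and 0.007 m and contact force between the fingers and cup_medium below 0.3 N and linear speed of cup_medium below 0.03 m/s), for 0.2 s.
3. the red cup stands inside the yellow one in the nest on the green mat, let go (horizontal distance between cup_large and mat_green below 0.015 m and z of cup_large in the frame of mat_green between 0.001 and 0.007 m and angle between each of cup_large, cup_medium, cup_small's own z axis and vertical below 0.12 rad and horizontal distance between cup_medium and cup_large below 0.01 m and z of cup_medium in the frame of cup_large between 0.001 and 0.007 m and horizontal distance between cup_small and cup_medium below 0.01 m and z of cup_small in the frame of cup_medium between 0.001 and 0.007 m and contact force between the fingers and cup_small below 0.3 N and linear speed of cup_small below 0.03 m/s), for 0.2 s.
4. the black lid sits plugged in the mouth of the red cup, let go (horizontal distance between cup_large and mat_green below 0.015 m and z of cup_large in the frame of mat_green between 0.001 and 0.007 m and angle between each of cup_large, cup_medium, cup_small, lid's own z axis and vertical below 0.12 rad and horizontal distance between cup_medium and cup_large below 0.01 m and z of cup_medium in the frame of cup_large between 0.001 and 0.007 m and horizontal distance between cup_small and cup_medium below 0.01 m and z of cup_small in the frame of cup_medium between 0.001 and 0.007 m and horizontal distance between lid and cup_small below 0.007 m and z of lid in the frame of cup_small between 0.071 and 0.077 m and contact force between the fingers and lid below 0.3 N and linear speed of lid below 0.03 m/s), for 0.2 s.
At the end, for the whole second after the job is handed in: Blue cup centred on the green mat within 15 mm; yellow on the blue cup's floor and red on the yellow cup's floor, centres within 10 mm; lid's disc on the red rim, plug inside, within 7 mm; heights seated within 3 mm; all upright (0.12 rad), released, at rest (all of step 4 and contact force between the fingers and cup_large below 0.3 N and linear speed of each of cup_large, cup_medium, cup_small below 0.03 m/s and contact force between the fingers and cup_medium below 0.3 N and contact force between the fingers and cup_small below 0.3 N); the robot touches nothing.
It fails at once if the detergent bottle is moved more than 30 mm or tipped (distance of detergent from where it was at the start of the episode above 0.03 m or angle between detergent's own z axis and vertical above 0.3 rad).
It fails at once if the stain remover can is moved more than 30 mm or tipped (distance of stain_can from where it was at the start of the episode above 0.03 m or angle between stain_can's own z axis and vertical above 0.3 rad).
It fails at once if the brush is moved more than 30 mm (distance of brush from where it was at the start of the episode above 0.03 m).
It also fails if it takes over 128 s, if anything falls off the work surface, if the arm or the gripper's body presses on something with over 40 N, if the wrist force passes 120 N, or if a joint passes its speed limit or range.

## Working session

There is one attempt and no reset: what is moved stays moved. The work goes in short steps, each a Python script; the robot and the scene stay as the last script left them, time stands still between calls to the robot, and variables do not carry over. Pictures are saved under pics/ and viewed, at most 14 in all, crops included, and the job is handed in when it is done.

```bash
ls; mkdir -p pics
python3 - <<'E'
from plant import robot
import cv2
for n in("scene","top"):
    im=robot.grab_frame(n); cv2.imwrite(f"pics/{n}0.png",im)
    c=robot.get_calibration(n); print(n,c)
print(robot.observe())
E
```

```text
pics
scene {'vertical_fov': 47.38570502995785, 'cx': 262.77307740845873, 'cy': 190.92794049315472, 'k1': 0.0019702031452763164, 'rvec': array([ 0.84562179,  2.58525486, -1.00350356]), 'tvec': array([ 0.47257678, -0.21351494,  1.53467326])}
top {'vertical_fov': 50.95605497730855, 'cx': 257.19262054179615, 'cy': 191.11862459799002, 'k1': -0.07602608517201186, 'rvec': array([ 2.16397421, -2.15650853,  0.13293969]), 'tvec': array([-0.02034218,  0.57831125,  1.2145769 ])}
{'time': 0.1, 'q': array([-7.96240376e+01,  5.99660718e+00,  5.53149239e+00,  8.96046500e+01,
        7.59495125e-04,  7.75276343e+01]), 'qvel': array([-0.07853427, -0.15051685,  0.12741523,  0.12531806, -0.04407647,
       -0.08388877]), 'joint_torque': array([ 7.76175060e-03, -5.58209646e+01,  5.04718494e+01,  1.32082502e-02,
       -2.02944279e-04, -2.31267353e-05]), 'tool_pos': array([ 0.23295717, -0.55269854,  0.3031854 ]), 'tcp_rot': array([-1.79932046e+02, -1.58085835e-02,  2.28483182e+01]), 'ft_force': array([-0.33438248, -1.65385837,  0.80621849]), 'torque': array([ 0.02107312, -0.02930389,  0.08280239]), 'gripper_force': 0.0, 'gripper_width': 0.08507031743710412}
```

View pics/top0.png

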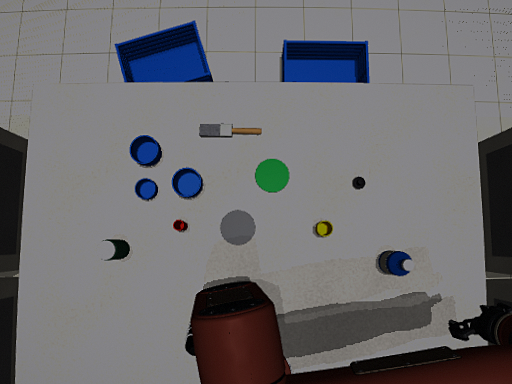

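View pics/scene0.png

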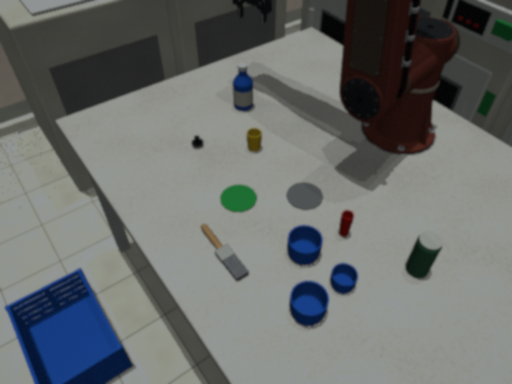

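The top view shows three blue cups at (145,151), (187,183) and (146,189). The last looks smallest and is the likely cup_large. The green mat is at (272,175), yellow cup (323,229), red cup (180,225), lid (358,183), brush (230,130), stain can (115,250) and detergent (397,263). I'll confirm the blue cup in an enlarged crop and by measured size.

```bash
cat > h.py <<'E'
import numpy as np, cv2
from plant import robot
def cal(n):
    c=robot.get_calibration(n); f=192/np.tan(np.radians(c["vertical_fov"]/2))
    K=np.array([[f,0,c["cx"]],[0,f,c["cy"]],[0,0,1]])
    return K,np.array([c["k1"],0,0,0.]),np.array(c["rvec"],float),np.array(c["tvec"],float)
def world(n,pts,z):
    K,D,r,t=cal(n); R=cv2.Rodrigues(r)[0]
    u=cv2.undistortPoints(np.float64(pts).reshape(-1,1,2),K,D)[:,0]
    d=np.c_[u,np.ones(len(u))]@R; o=-R.T@t
    return o+d*((z-o[2])/d[:,2])[:,None]
def pix(n,P):
    K,D,r,t=cal(n); return cv2.projectPoints(np.float64(P).reshape(-1,1,3),r,t,K,D)[0][:,0]
def ring(n,x,y,z,d):
    a=np.linspace(0,2*np.pi,60); return pix(n,np.c_[x+d/2*np.cos(a),y+d/2*np.sin(a),0*a+z])
def crop(im,u,v,w,h,s,name,rings=()):
    u=int(u);v=int(v);c=cv2.resize(im[v:v+h,u:u+w],None,fx=s,fy=s,interpolation=cv2.INTER_CUBIC)
    for r in rings: cv2.polylines(c,[np.int32((r-[u,v]+.5)*s)],True,(255,0,255),1)
    cv2.imwrite(f"pics/{name}.png",c)
E
python3 - <<'E'
from h import *
im=cv2.imread("pics/top0.png")
b=lambda u,v,z:world("top",[[u,v]],z)[0]
for nm,u,v,z in [("blueA",145,151,.05),("blueB",187,183,.05),("blueC",146,189,.046),("mat",272,175.5,.004),("yel",323,228.5,.066),("red",180.5,225,.084),("lid",358.5,183,.025),("grey",238,227,.004),("det",408,265,.17),("can",108,250,.13)]:
    p=b(u,v,z);print(nm,p.round(3),"reach",np.hypot(*p[:2]).round(3), "mm/px",(np.linalg.norm(b(u+1,v,z)-p)*1000).round(2))
c=[cv2.resize(im[v:v+h,u:u+w],(400,300),interpolation=cv2.INTER_CUBIC) for u,v,w,h in[(125,130,92,69),(165,213,32,24),(307,217,32,24),(342,171,32,24)]]
cv2.imwrite("pics/c1.png",np.vstack([np.hstack(c[:2]),np.hstack(c[2:])]))
E
```

```text
blueA [0.701 0.332 0.05 ] reach 0.776 mm/px 3.16
blueB [0.601 0.198 0.05 ] reach 0.633 mm/px 3.09
blueC [0.582 0.325 0.046] reach 0.667 mm/px 3.13
mat [ 0.633 -0.066  0.004] reach 0.636 mm/px 3.2
yel [ 0.462 -0.216  0.066] reach 0.51 mm/px 3.01
red [0.471 0.208 0.084] reach 0.515 mm/px 2.97
lid [ 0.607 -0.337  0.025] reach 0.694 mm/px 3.18
grey [0.468 0.042 0.004] reach 0.47 mm/px 3.15
det [ 0.359 -0.432  0.17 ] reach 0.562 mm/px 2.81
can [0.397 0.406 0.13 ] reach 0.567 mm/px 2.9
```

View pics/c1.png

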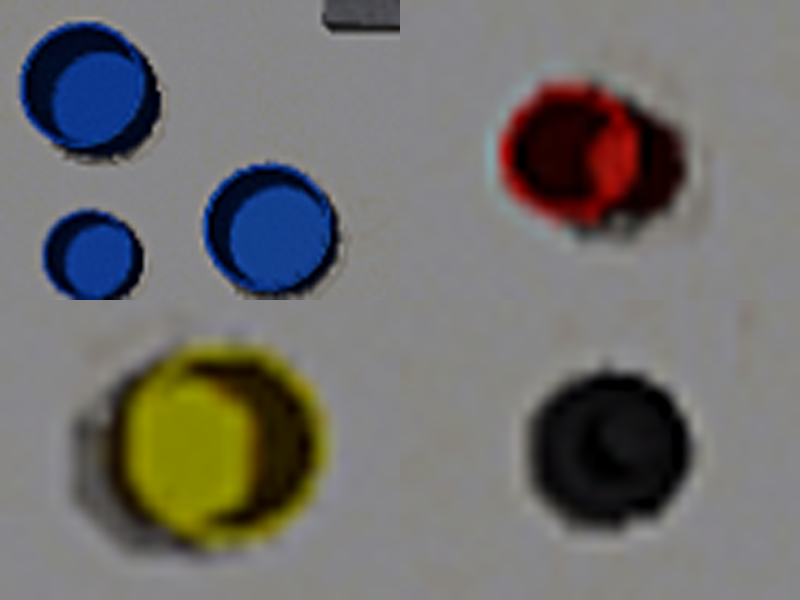

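The smallest blue cup at (146,189) measures about 68 mm, against about 96 mm for the other two, so it fits the 66 mm cup_large. Red (33 mm), yellow (50 mm) and lid disc (41 mm) also match their given sizes. I'll check my positions by projecting the rims into both cameras.

Run:
```python
from h import *
im=cv2.imread("pics/top0.png");sc=cv2.imread("pics/scene0.png")
hsv=cv2.cvtColor(im,cv2.COLOR_BGR2HSV);m=cv2.inRange(hsv,(50,120,60),(75,255,255));m[:140]=0;m[210:]=0;m[:,:240]=0
ys,xs=np.nonzero(m);print("green",xs.mean(),ys.mean(),len(xs))
P={}
for nm,u,v,z,d in [("blue",145.7,188.6,.046,.066),("yel",324.2,228.1,.066,.049),("red",178,224.7,.084,.033),("lid",358.4,182.5,.015,.04),("mat",xs.mean(),ys.mean(),.004,.11)]:
    p=world("top",[[u,v]],z)[0];P[nm]=(*p[:2],z,d);print(nm,p.round(4))
print("tip",robot.tip_reach)
t=[]
for img,n in((im,"top"),(sc,"scene")):
  row=[]
  for nm in P:
    r=ring(n,*P[nm]);c=r.mean(0);s=160/(2.6*max(np.ptp(r,0)));w=160/s
    M=np.float64([[s,0,80-s*c[0]],[0,s,80-s*c[1]]])
    k=cv2.warpAffine(img,M,(160,160),flags=cv2.INTER_CUBIC)
    cv2.polylines(k,[np.int32((r-c)*s+80)],True,(255,0,255),1);row.append(k)
  t.append(np.hstack(row))
cv2.imwrite("pics/fit.png",np.vstack(t))
```

```text
green 271.64739229024946 175.04761904761904 882
blue [0.5836 0.3264 0.046 ]
yel [ 0.4636 -0.2196  0.066 ]
red [0.4715 0.2156 0.084 ]
lid [ 0.6095 -0.3398  0.015 ]
mat [ 0.634  -0.0644  0.004 ]
tip 0.0726
```

View pics/fit.png

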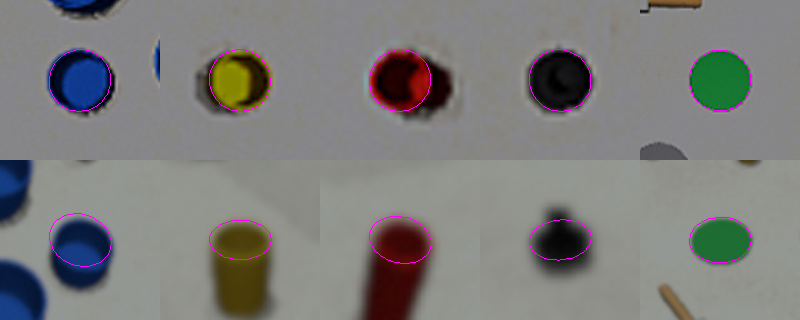

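The yellow, red, lid and mat rings agree in both views. The blue cup is a few mm off in the scene view, so I'll enlarge it.

Run:
```python
from h import *
im=cv2.imread("pics/top0.png");sc=cv2.imread("pics/scene0.png")
t=[]
for img,n in((im,"top"),(sc,"scene")):
    A=ring(n,.5836,.3264,.046,.066);B=ring(n,.5836,.3264,0,.06);c=A.mean(0);s=10;print(n,c)
    M=np.float64([[s,0,200-s*c[0]],[0,s,200-s*c[1]]])
    k=cv2.warpAffine(img,M,(400,400),flags=cv2.INTER_CUBIC);k=cv2.convertScaleAbs(k,alpha=1.6)
    for r in(A,B):cv2.polylines(k,[np.int32((r-c)*s+200)],True,(255,0,255),1)
    t.append(k)
cv2.imwrite("pics/blue.png",np.hstack(t))
```

```text
top [145.72461173 188.45338943]
scene [342.93492932 272.10442811]
```

View pics/blue.png

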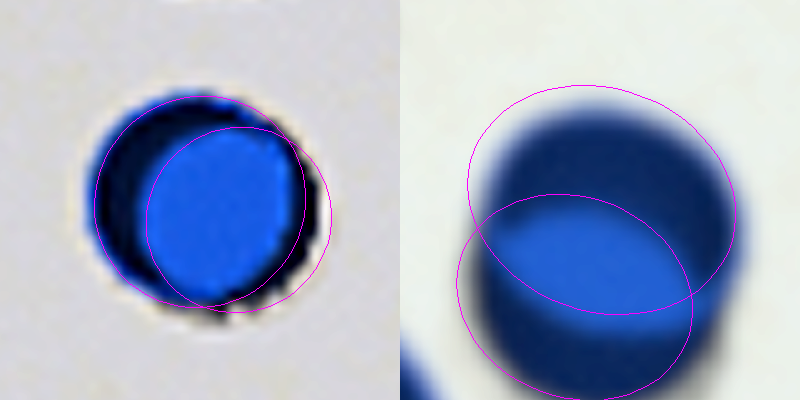

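From both views the blue cup is nearer (0.585, 0.330), within the 9.5 mm finger clearance. Picking it with the fingers on the diagonal, clear of the other two cups.

```bash
cat >> h.py <<'E'
TIP=robot.tip_reach; ZT=0.33
def down(x,y,yaw,tipz,fast=.06):
    robot.move_pose([x,y,ZT],[180,0,yaw])
    robot.line_to([x,y,tipz+TIP+fast],vel=.25)
    hit=robot.line_to([x,y,tipz+TIP],vel=.08,guard=8)
    o=robot.observe(); print("down hit",hit,o["tool_pos"].round(4),"t",o["time"].round(1)); return hit
def grip():
    robot.set_gripper(0); o=robot.observe(); print("grip",o["gripper_width"].round(4),o["gripper_force"].round(1))
def up(vel=.25):
    p=robot.observe()["tool_pos"]; robot.line_to([p[0],p[1],ZT],vel=vel)
def shots(k):
    for n in("scene","top"): cv2.imwrite(f"pics/{n}{k}.png",robot.grab_frame(n))
E
python3 - <<'E'
from h import *
if not down(.585,.330,135,.010):
    grip(); robot.line_to([.585,.330,.12],vel=.1); up()
    o=robot.observe();print(o["gripper_width"],o["gripper_force"],o["time"],o["q"].round(1))
shots(1)
t=cv2.imread("pics/top1.png");cv2.imwrite("pics/v1.png",cv2.resize(np.hstack([t[100:300,80:340],cv2.imread("pics/scene1.png")[100:300,200:460]]),None,fx=1.5,fy=1.5))
E
```

```text
Traceback (most recent call last):
  File "h.py", line 25, in down
    o=robot.observe(); print("down hit",hit,o["tool_pos"].round(4),"t",o["time"].round(1)); return hit
                                                                       ^^^^^^^^^^^^^^^
AttributeError: 'float' object has no attribute 'round'
```

The arm is down and only the print failed. Fixing that and carrying on.

```bash
sed -i 's/o\["time"\].round(1)/round(o["time"],1)/; s/o\["gripper_width"\].round(4),o\["gripper_force"\].round(1)/round(float(o["gripper_width"]),4),round(float(o["gripper_force"]),1)/' h.py
python3 - <<'E'
from h import *
o=robot.observe();print(o["tool_pos"],o["time"],o["ft_force"])
grip(); robot.line_to([.585,.330,.12],vel=.1); up()
o=robot.observe();print(o["gripper_width"],o["gripper_force"],o["time"],o["q"].round(1))
shots(1)
t=cv2.imread("pics/top1.png");cv2.imwrite("pics/v1.png",cv2.resize(np.hstack([t[100:300,80:340],cv2.imread("pics/scene1.png")[100:300,200:460]]),None,fx=1.5,fy=1.5))
E
```

```text
[0.58534455 0.33011467 0.08316919] 5.2167 [ 0.15430001 -0.75208395  0.14074903]
grip 0.0644 66.7
0.06438168078774824 66.09345043078065 7.0583 [18.3 19.7 23.7 94.2  0.  63.3]
```

View pics/v1.png

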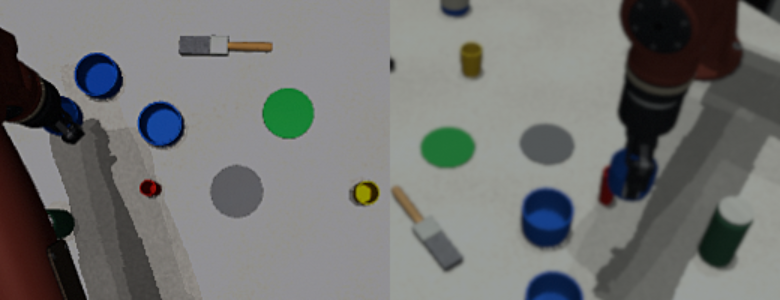

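The blue cup is in the fingers (64 mm opening) and the others are undisturbed. Placing it on the mat.

```bash
cat >> h.py <<'E'
def place(x,y,yaw,tipz,opening=None,w=.085):
    hit=down(x,y,yaw,tipz,.05); print("ft",robot.observe()["ft_force"].round(1))
    robot.set_gripper(w); robot.pause(.3)
    p=robot.observe()["tool_pos"]; robot.line_to([p[0],p[1],p[2]+.06],vel=.1); up()
E
python3 - <<'E'
from h import *
place(.634,-.0644,135,.010+.0045)
robot.move_pose([.4636,-.2196,ZT],[180,0,90]); shots(2)
im=cv2.imread("pics/top2.png");r=[ring("top",.634,-.0644,.004,.11),ring("top",.634,-.0644,.05,.066)]
crop(im,247,150,50,50,8,"a",r)
im=cv2.imread("pics/scene2.png");r=[ring("scene",.634,-.0644,.004,.11),ring("scene",.634,-.0644,.05,.066)]
crop(im,210,165,50,50,8,"b",r)
cv2.imwrite("pics/v2.png",np.hstack([cv2.imread("pics/a.png"),cv2.imread("pics/b.png")]));print(robot.observe()["time"])
E
```

```text
down hit True [ 0.633  -0.0645  0.0878] t 10.2
ft [-1.3 -1.4  7.2]
13.4333
```

View pics/v2.png

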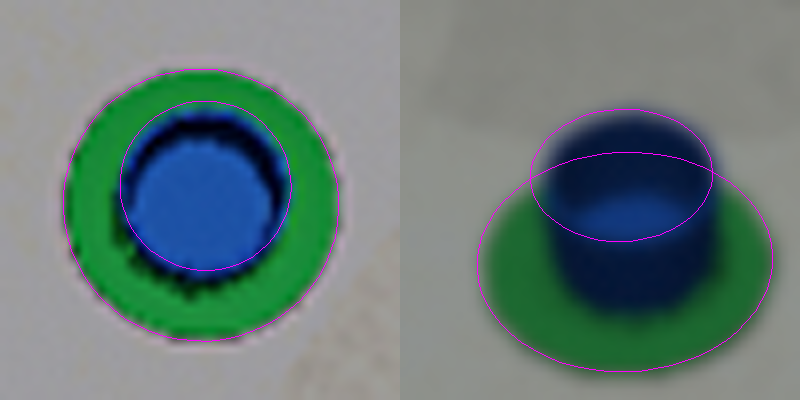

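The blue cup stands upright about 3 mm off the mat centre, at about (0.6315, −0.0635), with the rim in the top crop at columns 118–290. Next the yellow cup: centre it with two crossed grips, then lower it so the fingertips stay above the blue rim.

```bash
cat >> h.py <<'E'
def pick2(x,y,tipz,y1=90,y2=180,w=.085):
    if down(x,y,y1,tipz): print("HIT, stop"); raise SystemExit
    grip(); robot.set_gripper(w)
    robot.move_pose([x,y,tipz+TIP],[180,0,y2]); grip()
    robot.line_to([x,y,.15],vel=.15); up()
    print("held",robot.observe()["gripper_width"])
E
python3 - <<'E'
from h import *
pick2(.4636,-.2196,.045)
hit=down(.6315,-.0635,180,.045+.0085,.10)
o=robot.observe();print(o["ft_force"].round(1),o["gripper_width"],o["time"])
shots(3)
a=cv2.imread("pics/scene3.png")[130:230,180:310];cv2.imwrite("pics/v3.png",cv2.resize(a,None,fx=5,fy=5,interpolation=2))
E
```

```text
down hit False [ 0.4638 -0.2198  0.118 ] t 15.3
grip 0.0463 62.0
grip 0.0471 61.8
held 0.047378635915128524
down hit False [ 0.6318 -0.0636  0.1266] t 22.2
[ 0.5  0.3 -0.4] 0.04782094274127784 22.2167
```

View pics/v3.png

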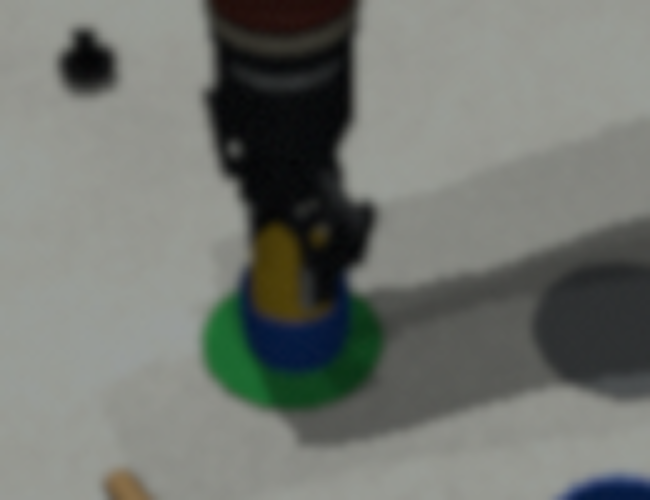

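The yellow cup is inside the blue one with no side contact yet. I'll lower it to the floor under guard and release.

Run:
```python
from h import *
p=robot.observe()["tool_pos"]
print(robot.line_to([.6315,-.0635,p[2]-.004],vel=.02,guard=4)); o=robot.observe();print(o["tool_pos"],o["ft_force"].round(1))
robot.set_gripper(.085);robot.pause(.3);up(.15)
robot.move_pose([.4715,.2156,ZT],[180,0,90]);shots(4)
t=[]
for n,u,v in(("top",247,150),("scene",210,155)):
    im=cv2.imread(f"pics/{n}4.png");crop(im,u,v,50,50,8,"a",[ring(n,.6315,-.0635,.05,.066),ring(n,.6315,-.0635,.074,.049)]);t.append(cv2.imread("pics/a.png"))
cv2.imwrite("pics/v4.png",np.hstack(t));print(robot.observe()["time"])
```

```text
True
[ 0.63236313 -0.0636792   0.12620725] [-0.1  0.   4.9]
26.6833
```

View pics/v4.png

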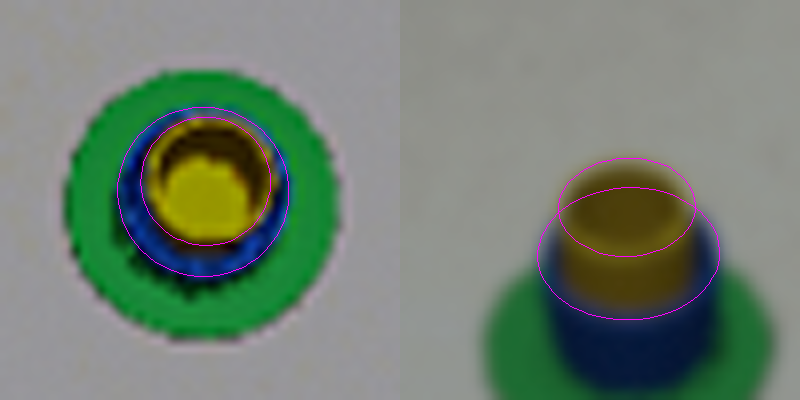

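The yellow cup stands in the blue one, its rim centred within about 2 mm of the (0.632, −0.064) I released it at. Now the red cup.

Run:
```python
from h import *
pick2(.4715,.2156,.065,w=.07)
hit=down(.632,-.0637,180,.065+.0105,.12)
p=robot.observe()["tool_pos"]
if not hit: print(robot.line_to([.632,-.0637,p[2]-.006],vel=.02,guard=4))
o=robot.observe();print(o["tool_pos"],o["ft_force"].round(1),o["gripper_width"],o["time"])
shots(5)
a=cv2.imread("pics/scene5.png")[120:220,180:310];cv2.imwrite("pics/v5.png",cv2.resize(a,None,fx=5,fy=5,interpolation=2))
```

```text
down hit False [0.4718 0.2156 0.138 ] t 28.5
grip 0.0301 59.7
grip 0.0303 59.5
held 0.029996370499911718
down hit True [ 0.632  -0.0637  0.1499] t 35.5
[ 0.63202243 -0.06365532  0.14990325] [-1.1 -0.1  6. ] 0.030143139343016885 35.5167
```

View pics/v5.png

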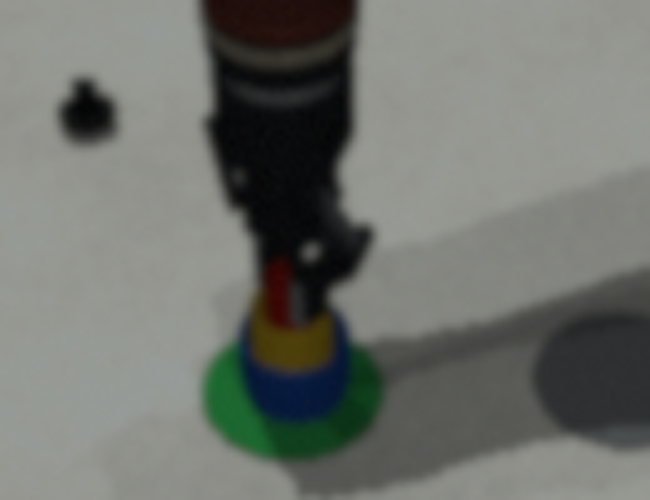

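Contact came at z = 0.1499 against 0.150 expected, so the red cup is on the yellow floor. I'll release it and go over the lid.

Run:
```python
from h import *
robot.set_gripper(.07);robot.pause(.3);up(.15)
robot.move_pose([.6095,-.3398,ZT],[180,0,90]);shots(6)
t=[]
for n,u,v in(("top",247,150),("scene",210,145)):
    im=cv2.imread(f"pics/{n}6.png");crop(im,u,v,50,50,8,"a",[ring(n,.632,-.0637,.096,.033),ring(n,.632,-.0637,.074,.049)]);t.append(cv2.imread("pics/a.png"))
cv2.imwrite("pics/v6.png",np.hstack(t));print(robot.observe()["time"])
```

```text
38.9333
```

View pics/v6.png

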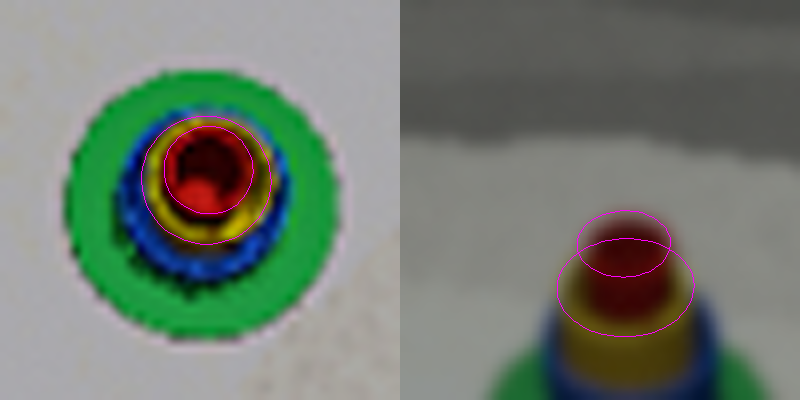

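The red rim lies on the predicted ring in the top view, so the red cup is upright and at the release position. Last, the lid by its knob.

Run:
```python
from h import *
pick2(.6095,-.3398,.018,w=.06)
hit=down(.632,-.0637,180,.018+.085,.08)
p=robot.observe()["tool_pos"]
if not hit: print(robot.line_to([.632,-.0637,p[2]-.008],vel=.02,guard=4))
o=robot.observe();print(o["tool_pos"],o["ft_force"].round(1),o["gripper_width"],o["time"])
shots(7)
a=cv2.imread("pics/scene7.png")[120:220,180:310];cv2.imwrite("pics/v7.png",cv2.resize(a,None,fx=5,fy=5,interpolation=2))
```

```text
down hit False [ 0.6098 -0.34    0.0912] t 41.0
grip 0.0154 58.6
grip 0.0155 58.6
held 0.015687218914309613
down hit True [ 0.6316 -0.0637  0.1767] t 47.7
[ 0.63160607 -0.0636744   0.17667712] [-1.1  0.1  6.2] 0.015528328270586636 47.7333
```

View pics/v7.png

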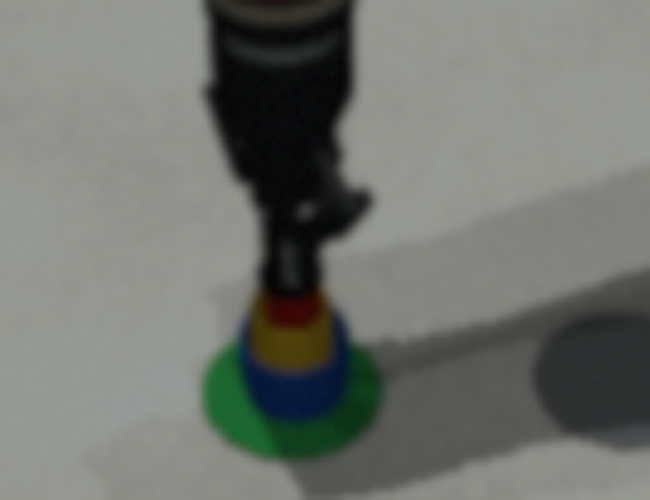

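Contact at z = 0.1767 against 0.177 seated (0.187 would mean the plug was on the rim), so the lid is plugged in. Releasing it and checking.

Run:
```python
from h import *
robot.set_gripper(.06);robot.pause(.3);up(.12)
robot.move_pose([.5,-.3,ZT],[180,0,90]);robot.pause(.5);shots(8)
t=[]
for n,u,v in(("top",247,150),("scene",210,140)):
    im=cv2.imread(f"pics/{n}8.png");crop(im,u,v,50,60,8,"a",[ring(n,.632,-.0637,.101,.04)]);t.append(cv2.imread("pics/a.png"))
cv2.imwrite("pics/v8.png",np.hstack(t));print(robot.observe()["time"])
```

```text
51.7083
```

View pics/v8.png

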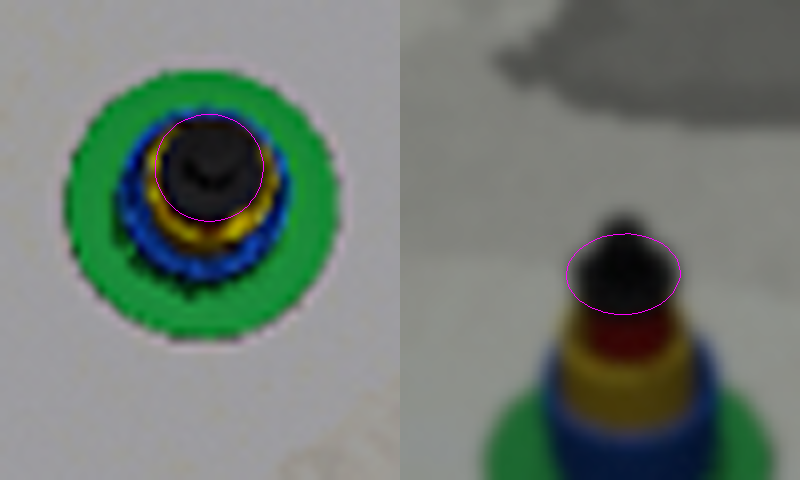

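The lid's disc sits level and centred on the red rim (top crop about (211,168), on the predicted ring), and the nest is upright. Handing in.

```bash
python3 -c "
from plant import robot
print(robot.job_done())"
```

```text
the job is handed in; nothing more can be done
None
```

The job is handed in, with no verdict returned: blue, yellow and red cups nested upright near the middle of the green mat (about 3 mm off centre) with the black lid plugged in, everything released, at about 52 s of the 128 s allowed.

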